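Hand-brake check on the specimen cart

ROBOT

A 6-joint arm with a two-finger parallel gripper is mounted at the origin on the work surface. World frame = base frame: x ahead of the robot, y to its left, z up, the work surface at z = 0. Lengths are in mm, angles in degrees, forces in N, time in s.
With the tool pointing down it reaches from about 300 to 875 mm from the base axis. Payload 6.4 kg.
Tool frame: the origin (TCP) lies at the very end of the fingers, on their centre line; the grasp point (between the pads) lies 19 mm behind it; z points along the fingers, y is the line along which they close (so a half turn about z gives the same grasp; the last joint's range is limited). The gripper opens to 85 mm and grips with 20 to 120 N. Pads are 22 mm wide; open, the fingers measure 114 mm over their backs; the gripper's body (76 mm by 85 mm) begins 54 mm behind the grasp point. The pads swing forward as they close: fully open they stand 13 mm farther back than shut.
Start: joints at [-80.174, 10.359, 92.074, -0, 77.567, -11.82], TCP at [212.121, -534.459, 231.288] pointing down, gripper open.
Joint ranges: [-171.53, 171.53], [-51.25, 118.39], [17.06, 147.69], [-65.23, 245.23], [0, 150.52], [-178.68, 178.68]. Speed limits (degrees/s): [147.25, 147.25, 172.46, 180, 180, 180].

INTERFACE

Orientations are given as [roll, pitch, yaw] about the fixed x, y, z axes, in that order (R = Rz(yaw) Ry(pitch) Rx(roll)).
In Python, from plant import r gives the robot as it stands. The module is installed in compiled form; this text tells all that it offers.
- The arm moves only by the tool move_arm, never from a script. Its argument "rows" is a list of rows, each an object of numbers: "x", "y", "z": the shift along the tool's x, y, z scaled (see below); "turn": the turn about the tool's z scaled (see below); "hand": the gripper's target within -1 to 1 (fully open at 1, half-way at 0, shut at -1). A call has 1 to 20 rows; each row is the pose to reach, as a shift and turn from the pose commanded when the call began, along the tool's axes at that moment, turning the shorter way round; what a row does not reach only later rows make up. The controller multiplies each number of a shift by 100 cm and each number of a turn by pi rad. A row lasts 1/12 s, in which the tool goes at most 41.7 mm and 7.16 degrees, less where a joint would pass 70% of its speed; a pose out of reach is approached as far as the arm can. A call with a number of a shift or a turn outside -1 to 1 is refused whole. A call with a gripper value outside its range is refused whole. The fingers move at their own pace and stop on an object; the grip force is fixed at half the most. Time passes only in rows, so rows that repeat a pose let the fingers close. It gives the time, the measured TCP pose, the force, the opening and the grip force at its end, in the units of the state.
- r.observe(): the state, without advancing time (a new reading comes with each control period).
- r.get_image(name): name is "side" or "top" or "wrist"; returns a dict with "img" (384x512x3 uint8, blue, green, red), "camera_matrix" (3x3 intrinsics, pixels), "R" (3x3) and "t" (3): a world point X has camera coordinates R X + t; the wrist camera has in their place "tool_from_camera" (4x4, takes a point from camera to tool coordinates, whose origin is the TCP and whose axes are the flange's). Camera axes: x right, y down, z forward; pixel columns grow to the right and rows downward; lengths in mm; the calibration is good to about 2 mm. The wrist camera is an equidistant fisheye: a pixel r from the principal point sees the ray r / f radians off the axis. A picture is of the moment at which its call begins: read the wrist's pose just before it. There is no depth.
- r.hand_in(): hands the job in; it is judged then, once.
The state is a dict: "t": time; "joint_positions": joint angles; "qvel": joint speeds; "tau": joint torques, N m; "eef_pos": TCP position; "orientation": TCP orientation; "ft_force": force on the tool from outside, world axes, zero at the start; "wrist_torque": the same for the moment, N m; "opening": opening from 0.0 (shut) to 1.0 (fully open); "finger_force": force on a finger pad.
Only numpy, scipy, OpenCV 4.12 (cv2) and the standard library are available. Lean on these libraries where they do the work, as an engineer would, in place of code of your own. Each camera call takes 0.05 s, during which the arm holds its last target. There are 200 camera calls.

TASK

Before the specimen cart goes out, check its hand brake: with the outside of the fingers press the brake lever in towards the push bar until it comes up hard against its stop, and hold it there for about two seconds to see that it stops short of the bar. Then ease the lever gently back out, without letting it snap, until it is fully released, and move clear. Grip nothing, do not force the lever or press on the push bar or cart, and leave the things on the cart's deck where they stand.

Things in the scene. Friction and masses are not known exactly. Their poses are not given: they have to be found in the camera images.
- cart: Blue lab cart, handle end towards the robot; it does not roll. Origin: centre of the push bar, on its axis, 180 mm above the bench. x points from the bar over the deck (away from the robot), y along the bar, z up. The bar is a steel tube 25 mm thick, 450 mm long. The deck begins 130 mm beyond the bar (+x), is 450 mm wide, its top 130 mm below the bar axis, with a lip 20 mm high.
- brake: Black clamp of the hand brake on the push bar. Origin on the bar's axis, mid-clamp; same axes as the cart. It carries the lever's upright pivot 45 mm out at +x. A black rubber grip, 32 mm diameter (38 mm at its end flanges), covers the bar from y = 16 to 151 mm; do not press on it.
- brake_lever (a joint): Angle of the brake lever about its upright pivot (rad): 0 released, grows as the lever is pressed towards the bar, firm stop at 0.28. A spring pushes it back out all the way: at lever_press it takes about 1.5 N to start and 5 N to reach the stop, beyond which the force rises steeply; keep pushing to keep it in. Let go, it snaps back; eased out slower than 0.2 m/s it does not.
- lever_press (a point): Where the lever is best pressed: on its outer face (away from the bar), mid-height; moves with it. Axes turn with the lever: x outward normal of the face, y along the blade, z up; press along -x. Released, it is 80 mm from the bar's axis; the stop comes 27 mm further in. From the pivot the point lies 35 mm along x, 95 mm along y.
- lever_ball (a point): Centre of the 18 mm ball at the lever's free end, 49 mm further along y than lever_press. The lever is a bright aluminium blade 10 mm thick, 18 mm high, straight along y from 30 to 134 mm off the pivot. At the stop a gap of about 17 mm or more stays between lever and rubber grip.
- wash_bottle: White bottle with a red cap, 60 mm diameter, 150 mm high, standing loose on the deck; origin at the centre of its underside. Leave it alone.
- dish_stack: Stack of four small culture dishes, 63 mm diameter, 56 mm high, loose on the deck; origin at the centre of its underside. Leave it alone.
- slide_box: Blue slide box with a grey lid, 92 x 67 x 35 mm, loose on the deck; origin at the centre of its underside. Leave it alone.

How it is judged (in metres and radians):
On the way:
1. the lever is pressed by the fingers hard against its stop and held there for a second (value of joint brake_lever above 0.258 rad and contact force between the fingers and brake_lever above 2 N), for 1 s.
At the end, for the whole second after the job is handed in: After having been held by the fingers at its stop (0.28 rad, no more than 0.022 rad short) for at least 1 s, the brake lever is fully released again (below 0.02 rad) and at rest; bottle, dishes and slide box stand upright within 15 mm of where they were (value of joint brake_lever below 0.02 rad and velocity of joint brake_lever below 0.1 rad/s and distance of each of wash_bottle, dish_stack, slide_box from where it was at the start of the episode below 0.015 m and angle between each of wash_bottle, dish_stack, slide_box's own z axis and vertical below 0.15 rad); the robot touches nothing.
It fails at once if the lever snaps back (faster than 4.5 rad/s) (velocity of joint brake_lever below -4.5 rad/s).
It fails at once if the lever is forced (more than 60 N) (contact force between anything else and brake_lever above 60 N).
It fails at once if the lever is pinched between the fingers (contact force between the fingers and brake_lever above 1 N and x of the grasp point in the frame of lever_press between -0.012 and 0.002 m and y of the grasp point in the frame of lever_press between -0.07 and 0.065 m and z of the grasp point in the frame of lever_press below 0.025 m).
It fails at once if the push bar, its rubber grip or the cart is pressed on (more than 5 N) (contact force between any of the arm, the fingers and cart above 5 N or contact force between any of the arm, the fingers and brake_grip above 5 N).
It fails at once if a thing on the deck is shifted by more than 15 mm, tipped or lifted (distance of any of wash_bottle, dish_stack, slide_box from where it was at the start of the episode above 0.015 m or angle between any of wash_bottle, dish_stack, slide_box's own z axis and vertical above 0.3 rad).
It also fails if it takes over 51 s, if anything falls off the work surface, if the arm or the gripper's body presses on something with over 40 N, if the wrist force passes 120 N, or if a joint passes its speed limit or range.

## Working session

There is one attempt and no reset: what is moved stays moved. The work goes in short steps, Python scripts to look and compute and a tool call to move; the robot and the scene stay as the last step left them, time stands still between calls to the robot, and variables do not carry over. Pictures are saved under pics/ and viewed, at most 10 in all, crops included, and the job is handed in when it is done.

Besides the shell and the picture viewer there is one more tool, called after "Request:" as name(argument=value, ...) on one line, values as JSON. move_arm: Moves the arm, as the interface text tells. Its arguments: {"type":"object","properties":{"rows":{"type":"array","items":{"type":"object","properties":{"x":{"type":"number"},"y":{"type":"number"},"z":{"type":"number"},"turn":{"type":"number"},"hand":{"type":"number"}}}}},"required":["rows"]}

```bash
mkdir -p pics; cat > h.py <<'E'
from plant import r
import numpy as np, cv2
def ray(c,u,v):
    K=np.array(c["camera_matrix"]);R=np.array(c["R"]);t=np.array(c["t"])
    d=R.T@np.linalg.inv(K)@[u,v,1]; o=-R.T@t
    return o,d
def onz(c,u,v,z):
    o,d=ray(c,u,v); return o+d*(z-o[2])/d[2]
def proj(c,X):
    p=np.array(c["camera_matrix"])@(np.array(c["R"])@np.array(X,float)+np.array(c["t"])); return p[:2]/p[2]
E
python3 - <<'E'
from h import *
s=r.observe();print(s)
for n in("top","side"):
    c=r.get_image(n);cv2.imwrite(f"pics/{n}0.png",c["img"]);print(n,c["camera_matrix"],c["R"],c["t"])
E
```

```text
{'t': 0.0, 'joint_positions': array([-8.01744733e+01,  1.03992282e+01,  9.21316188e+01,  1.31723292e-04,
        7.75681011e+01, -1.18206492e+01]), 'qvel': array([ 0.00540507, -0.00272307,  0.00095823,  0.01790439, -0.04315024,
       -0.03179679]), 'tau': array([-4.00475328e-04, -4.44886136e+01, -3.51327860e+01, -3.15137813e-04,
        9.00739309e-03,  1.55534457e-05]), 'eef_pos': array([ 212.01834655, -533.8912177 ,  230.41062991]), 'orientation': array([-1.79903177e+02, -2.03952399e-02,  2.16461302e+01]), 'ft_force': array([-9.77795378e-01, -6.97965843e-04, -4.91072509e-01]), 'wrist_torque': array([ 0.02909281, -0.00568566, -0.01340978]), 'finger_force': 0.0, 'opening': 0.9984314928285684}
top [[471.13715763   0.         248.04930636]
 [  0.         471.13715763 185.55256449]
 [  0.           0.           1.        ]] [[ 0.01162    -0.99988702 -0.00953528]
 [-0.98510918 -0.00981135 -0.17164978]
 [ 0.17153684  0.01138786 -0.98511189]] [ 16.11197472 606.20175178 866.51426566]
side [[417.75267034   0.         254.15629719]
 [  0.         417.75267034 196.00718364]
 [  0.           0.           1.        ]] [[ 0.86002377 -0.51014532 -0.01052895]
 [-0.38447465 -0.6343207  -0.6706836 ]
 [ 0.33546737  0.58085196 -0.74166882]] [-494.08157217  319.33174852  654.80551877]
```

View pics/top0.png

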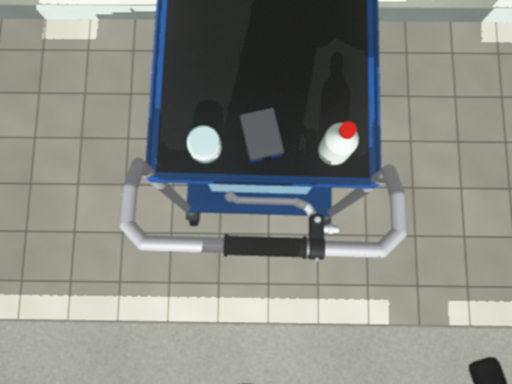

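View pics/side0.png

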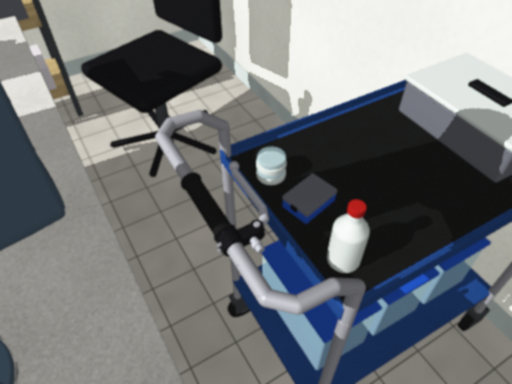

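The top view shows the clamp at about (317,238), the grip spanning u 224–306 at v 245, the lever blade from (305,205) to (240,199) and the ball at (230,197). The bottle is behind the clamp, the box behind the mid-lever and the dishes at (204,144). I'll zoom in on both views.

```bash
python3 - <<'E'
from h import *
t=cv2.imread("pics/top0.png")[180:265,200:350];s=cv2.imread("pics/side0.png")[165:265,170:290]
a=cv2.resize(t,None,fx=5,fy=5,interpolation=cv2.INTER_CUBIC);cv2.imwrite("pics/tc.png",a)
b=cv2.resize(s,None,fx=5,fy=5,interpolation=cv2.INTER_CUBIC);cv2.imwrite("pics/sc.png",b)
c=r.get_image("top");d=r.get_image("side")
for n,u,v in[("ball",230,197),("press",262,201),("blade_end",303,205),("pivot",317,219),("clamp",317,245),("gripL",224,245),("gripR",306,246),("barL",150,244),("barR",375,250)]:
    X=onz(c,u,v,180);print(n,X.round(),proj(d,X).round())
E
```

```text
ball [564.  51. 180.] [233. 167.]
press [558.  -2. 180.] [245. 188.]
blade_end [552. -71. 180.] [263. 216.]
pivot [529. -93. 180.] [258. 231.]
clamp [486. -93. 180.] [234. 243.]
gripL [484.  59. 180.] [190. 181.]
gripR [484. -75. 180.] [227. 235.]
barL [485. 181. 180.] [163. 142.]
barR [ 479. -187.  180.] [263. 293.]
```

View pics/tc.png

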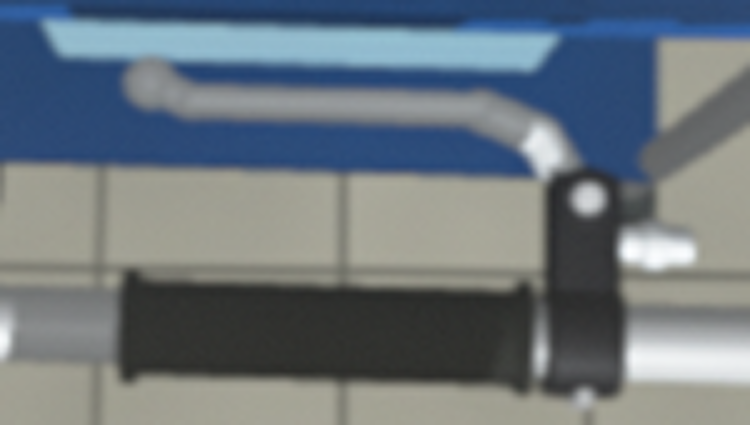

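View pics/sc.png

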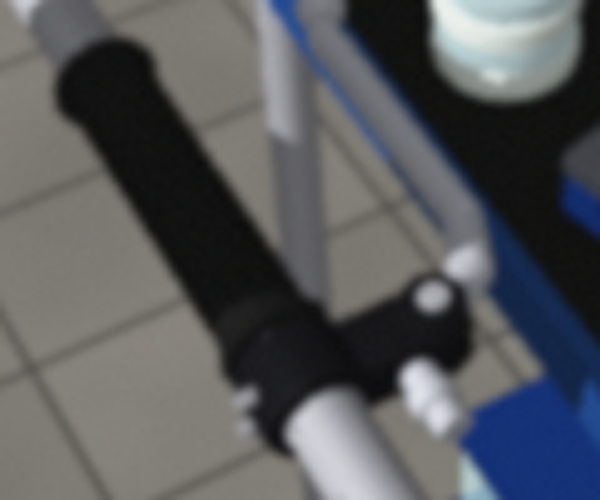

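Both views agree that the lever is at z≈180: the ball, cast from the top view at z=180, lands on the ball in the side view. The bar axis is at x≈484 and the outer lever face at x≈564, which matches the given 80 mm. The press point is near y≈3. I'll raise, close and straighten the hand now.

Request:
move_arm(rows=[{"z": -0.035, "turn": 0.03, "hand": -1}, {"z": -0.07, "turn": 0.06, "hand": -1}, {"z": -0.08, "turn": 0.09, "hand": -1}, {"z": -0.08, "turn": 0.127, "hand": -1}, {"z": -0.08, "turn": 0.127, "hand": -1}, {"z": -0.08, "turn": 0.127, "hand": -1}])

```text
invalid input
```

```bash
python3 - <<'E'
from h import *
from scipy.spatial.transform import Rotation as Ro
s=r.observe();c=r.get_image("top")
for u,v in[(225,245.4),(305,247.4),(238,200),(296,201.6)]: print(onz(c,u,v,180).round(1))
print(s["eef_pos"],s["orientation"],s["opening"])
R=Ro.from_euler("xyz",s["orientation"],degrees=True).as_matrix()
print((R.T@(np.array([592,3,310])-s["eef_pos"])).round())
E
```

```text
[483.8  57.8 180. ]
[482.  -73.2 180. ]
[559.2  37.7 180. ]
[557.5 -58.9 180. ]
[ 212.07408979 -534.1262728   230.74567062] [-1.79943075e+02 -1.23799714e-02  2.16464988e+01] 0.9987940567026921
[ 551. -359.  -79.]
```

Request:
move_arm(rows=[{"x": 0, "y": 0, "z": -0.035, "turn": 0.03, "hand": -1}, {"x": 0, "y": 0, "z": -0.07, "turn": 0.06, "hand": -1}, {"x": 0, "y": 0, "z": -0.08, "turn": 0.09, "hand": -1}, {"x": 0, "y": 0, "z": -0.08, "turn": 0.127, "hand": -1}, {"x": 0, "y": 0, "z": -0.08, "turn": 0.127, "hand": -1}, {"x": 0, "y": 0, "z": -0.08, "turn": 0.127, "hand": -1}])

```text
t: 0.75
eef_pos: [212.1, -534.2, 310.9]
orientation: [-180.0, 0.0, -1.0]
ft_force: [-0.2, 1.1, -0.6]
opening: 0.142
finger_force: 0.0
```

Request:
move_arm(rows=[{"x": 0.02, "y": -0.03, "z": 0, "turn": 0, "hand": -1}, {"x": 0.045, "y": -0.066, "z": 0, "turn": 0, "hand": -1}, {"x": 0.068, "y": -0.1, "z": 0, "turn": 0, "hand": -1}, {"x": 0.091, "y": -0.133, "z": 0, "turn": 0, "hand": -1}, {"x": 0.114, "y": -0.167, "z": 0, "turn": 0, "hand": -1}, {"x": 0.136, "y": -0.2, "z": 0, "turn": 0, "hand": -1}, {"x": 0.159, "y": -0.233, "z": 0, "turn": 0, "hand": -1}, {"x": 0.182, "y": -0.267, "z": 0, "turn": 0, "hand": -1}, {"x": 0.205, "y": -0.3, "z": 0, "turn": 0, "hand": -1}, {"x": 0.227, "y": -0.333, "z": 0, "turn": 0, "hand": -1}, {"x": 0.25, "y": -0.367, "z": 0, "turn": 0, "hand": -1}, {"x": 0.273, "y": -0.4, "z": 0, "turn": 0, "hand": -1}, {"x": 0.295, "y": -0.433, "z": 0, "turn": 0, "hand": -1}, {"x": 0.318, "y": -0.467, "z": 0, "turn": 0, "hand": -1}, {"x": 0.341, "y": -0.5, "z": 0, "turn": 0, "hand": -1}, {"x": 0.36, "y": -0.528, "z": 0, "turn": 0, "hand": -1}, {"x": 0.371, "y": -0.544, "z": 0, "turn": 0, "hand": -1}, {"x": 0.371, "y": -0.544, "z": 0, "turn": 0, "hand": -1}, {"x": 0.371, "y": -0.544, "z": 0, "turn": 0, "hand": -1}, {"x": 0.371, "y": -0.544, "z": 0, "turn": 0, "hand": -1}])

```text
t: 2.42
eef_pos: [593.9, 1.2, 310.3]
orientation: [180.0, 0.1, -1.1]
ft_force: [-1.7, 0.1, -0.3]
opening: 0.001
finger_force: 0.0
```

```bash
python3 - <<'E'
from h import *
s=r.observe();print(s["eef_pos"],s["orientation"],s["opening"],s["ft_force"])
c=r.get_image("wrist");d=r.get_image("side")
cv2.imwrite("pics/w1.png",np.hstack([cv2.resize(c["img"],(400,300)),cv2.resize(d["img"],(400,300))]))
T=np.array(c["tool_from_camera"]);K=np.array(c["camera_matrix"]);print(T.round(2),K.round(1))
E
```

```text
[593.87990475   1.15293452 310.30529906] [ 1.79992520e+02  1.13058834e-01 -1.11484837e+00] 0.0014394036805635314 [-1.67632852  0.09111722 -0.25952958]
[[  -0.     -0.96   -0.27   66.34]
 [   1.     -0.      0.      1.03]
 [  -0.     -0.27    0.96 -142.11]
 [   0.      0.      0.      1.  ]] [[297.3   0.  259.3]
 [  0.  297.3 192.7]
 [  0.    0.    1. ]]
```

View pics/w1.png

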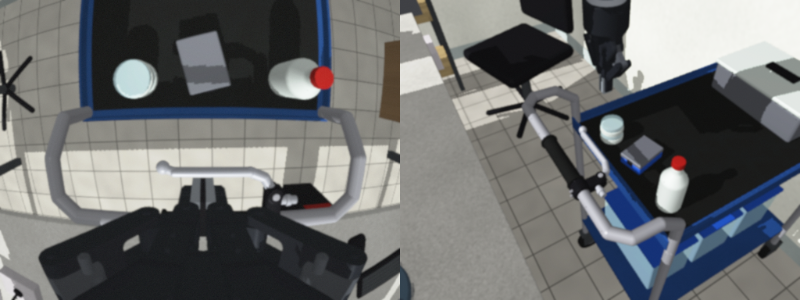

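The wrist view shows the ball at half-scale (162,167), the straight blade from (170,171) to (255,174), and the closed fingertips at (205,180). I'll measure the blade precisely from here.

```bash
python3 - <<'E'
from h import *
from scipy.spatial.transform import Rotation as Ro
s=r.observe();c=r.get_image("wrist")
g=c["img"];K=c["camera_matrix"];T=np.array(c["tool_from_camera"])
R=Ro.from_euler("xyz",s["orientation"],degrees=True).as_matrix()
def w(u,v,z):
    a=np.array([u-K[0][2],v-K[1][2]]);q=np.hypot(*a);th=q/K[0][0]
    d=R@T[:3,:3]@np.r_[a/q*np.sin(th),np.cos(th)];o=s["eef_pos"]+R@T[:3,3]
    return (o+d*(z-o[2])/d[2]).round(1)
print("ball",w(207,214,180))
for u in(225,240,300,315):
    col=g[205:240,u].astype(int); print(u,col.mean(1).astype(int).tolist(), w(u,214,189)[:2])
for v in range(212,230,2): print(v,w(240,v,180)[:2],w(240,v,189)[:2])
cv2.imwrite("pics/w2.png",cv2.resize(g[190:260,190:380],None,fx=4,fy=4))
E
```

```text
ball [564.4  51.1 180. ]
225 [217, 217, 217, 217, 218, 218, 219, 213, 186, 146, 119, 114, 118, 123, 137, 154, 176, 205, 233, 244, 243, 237, 224, 215, 211, 212, 211, 210, 210, 210, 211, 211, 210, 211, 212] [567.3  32. ]
240 [214, 215, 212, 213, 213, 213, 212, 204, 181, 144, 119, 115, 117, 126, 137, 154, 175, 203, 230, 241, 238, 227, 222, 219, 217, 218, 217, 218, 218, 217, 213, 183, 118, 53, 30] [567.1  17.8]
300 [211, 212, 212, 211, 213, 212, 212, 202, 168, 132, 115, 117, 123, 132, 147, 164, 184, 211, 229, 236, 233, 228, 218, 214, 213, 213, 213, 212, 214, 213, 214, 214, 214, 214, 213] [565.7 -39. ]
315 [215, 215, 216, 216, 216, 218, 216, 201, 168, 130, 116, 118, 126, 136, 151, 169, 191, 215, 229, 233, 230, 223, 215, 213, 211, 211, 211, 211, 212, 210, 212, 211, 211, 213, 213] [565.3 -53.5]
212 [566.   18.4] [569.1  17.7]
214 [563.9  18.5] [567.1  17.8]
216 [561.8  18.5] [565.1  17.9]
218 [559.7  18.6] [563.1  17.9]
220 [557.7  18.7] [561.  18.]
222 [555.5  18.8] [559.   18.1]
224 [553.4  18.9] [557.   18.2]
226 [551.3  19. ] [554.9  18.3]
228 [549.2  19.1] [552.8  18.4]
```

View pics/w2.png

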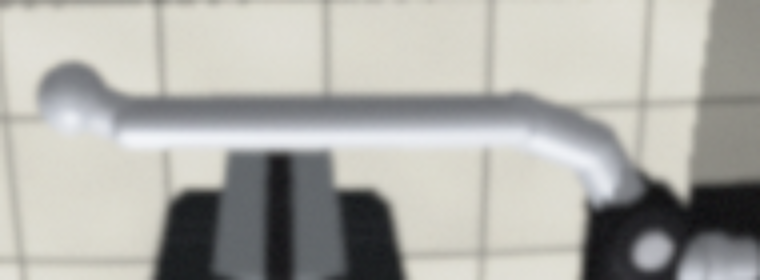

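The wrist view confirms it: the outer face is at x≈564.5 and the ball at (564,51), so the press point is at y≈2. I'll descend with about 17 mm of clearance.

Request:
move_arm(rows=[{"x": 0, "y": 0, "z": 0.02, "turn": 0, "hand": -1}, {"x": 0, "y": 0, "z": 0.045, "turn": 0, "hand": -1}, {"x": 0, "y": 0, "z": 0.07, "turn": 0, "hand": -1}, {"x": 0, "y": 0, "z": 0.095, "turn": 0, "hand": -1}, {"x": 0, "y": 0, "z": 0.12, "turn": 0, "hand": -1}, {"x": 0, "y": 0, "z": 0.14, "turn": 0, "hand": -1}, {"x": 0, "y": 0, "z": 0.148, "turn": 0, "hand": -1}, {"x": 0, "y": 0, "z": 0.148, "turn": 0, "hand": -1}, {"x": 0, "y": 0, "z": 0.148, "turn": 0, "hand": -1}, {"x": 0, "y": 0, "z": 0.148, "turn": 0, "hand": -1}])

```text
t: 3.4
eef_pos: [595.7, 1.0, 165.2]
orientation: [180.0, -0.2, -1.2]
ft_force: [-0.1, -0.1, -0.3]
opening: 0.002
finger_force: 0.0
```

Request:
move_arm(rows=[{"x": -0.004, "y": 0, "z": 0.002, "turn": 0, "hand": -1}, {"x": -0.008, "y": 0, "z": 0.002, "turn": 0, "hand": -1}, {"x": -0.012, "y": 0, "z": 0.002, "turn": 0, "hand": -1}, {"x": -0.015, "y": 0, "z": 0.002, "turn": 0, "hand": -1}, {"x": -0.018, "y": 0, "z": 0.002, "turn": 0, "hand": -1}, {"x": -0.021, "y": 0, "z": 0.002, "turn": 0, "hand": -1}, {"x": -0.024, "y": 0, "z": 0.002, "turn": 0, "hand": -1}, {"x": -0.024, "y": 0, "z": 0.002, "turn": 0, "hand": -1}])

```text
t: 4.07
eef_pos: [570.7, 2.4, 161.6]
orientation: [-180.0, -0.1, -1.2]
ft_force: [2.2, 1.7, 0.3]
opening: -0.002
finger_force: 1.3
```

Request:
move_arm(rows=[{"x": -0.002, "y": 0, "z": 0, "turn": 0, "hand": -1}, {"x": -0.004, "y": 0, "z": 0, "turn": 0, "hand": -1}, {"x": -0.006, "y": 0, "z": 0, "turn": 0, "hand": -1}, {"x": -0.008, "y": 0, "z": 0, "turn": 0, "hand": -1}, {"x": -0.01, "y": 0, "z": 0, "turn": 0, "hand": -1}, {"x": -0.012, "y": 0, "z": 0, "turn": 0, "hand": -1}, {"x": -0.012, "y": 0, "z": 0, "turn": 0, "hand": -1}, {"x": -0.012, "y": 0, "z": 0, "turn": 0, "hand": -1}])

```text
t: 4.73
eef_pos: [559.0, 3.0, 161.5]
orientation: [-179.9, -0.1, -1.2]
ft_force: [3.7, 4.1, -0.5]
opening: -0.004
finger_force: 2.6
```

```bash
python3 - <<'E'
from h import *
for i in range(3):
    c=r.get_image("top");s=r.observe();print(s["eef_pos"].round(1),s["ft_force"].round(1))
cv2.imwrite("pics/t3.png",cv2.resize(c["img"][170:265,190:350],None,fx=4,fy=4))
E
```

```text
[559.    3.  161.5] [ 4.6  4.  -0.3]
[559.    3.  161.4] [ 3.9  4.7 -0.4]
[559.    3.  161.4] [ 4.3  4.4 -0.3]
```

View pics/t3.png

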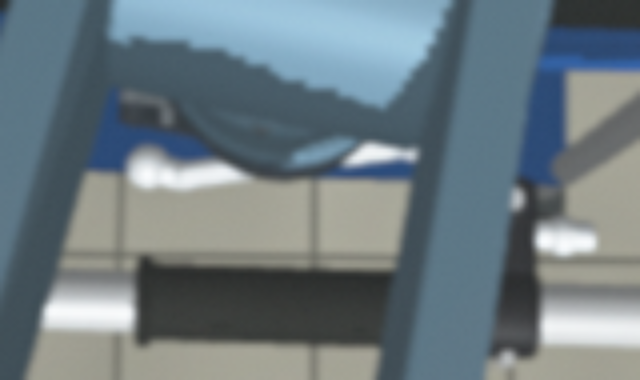

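The top view shows the lever moving in: the ball is at (227,211), about 24 mm in, so roughly 0.17 rad. It clears the grip. I'll continue slowly towards the stop.

Request:
move_arm(rows=[{"x": -0.002, "y": 0, "z": 0, "turn": 0, "hand": -1}, {"x": -0.004, "y": 0, "z": 0, "turn": 0, "hand": -1}, {"x": -0.006, "y": 0, "z": 0, "turn": 0, "hand": -1}, {"x": -0.007, "y": 0, "z": 0, "turn": 0, "hand": -1}, {"x": -0.007, "y": 0, "z": 0, "turn": 0, "hand": -1}, {"x": -0.007, "y": 0, "z": 0, "turn": 0, "hand": -1}])

```text
t: 5.38
eef_pos: [552.1, 3.7, 161.4]
orientation: [-179.9, -0.1, -1.2]
ft_force: [5.2, 5.9, -1.3]
opening: -0.0
finger_force: 3.4
```

Request:
move_arm(rows=[{"x": -0.001, "y": 0, "z": 0, "turn": 0, "hand": -1}, {"x": -0.002, "y": 0, "z": 0, "turn": 0, "hand": -1}, {"x": -0.002, "y": 0, "z": 0, "turn": 0, "hand": -1}, {"x": -0.002, "y": 0, "z": 0, "turn": 0, "hand": -1}])

```text
t: 5.72
eef_pos: [550.2, 3.8, 161.4]
orientation: [-179.9, -0.1, -1.2]
ft_force: [5.2, 7.6, -0.9]
opening: -0.003
finger_force: 3.6
```

Request:
move_arm(rows=[{"x": -0.001, "y": 0, "z": 0, "turn": 0, "hand": -1}, {"x": -0.002, "y": 0, "z": 0, "turn": 0, "hand": -1}, {"x": -0.002, "y": 0, "z": 0, "turn": 0, "hand": -1}, {"x": -0.002, "y": 0, "z": 0, "turn": 0, "hand": -1}])

```text
t: 6.05
eef_pos: [549.3, 4.0, 161.6]
orientation: [-179.9, -0.2, -1.2]
ft_force: [10.0, 7.3, -3.2]
opening: -0.001
finger_force: 5.8
```

```bash
python3 - <<'E'
from h import *
c=r.get_image("top");s=r.observe();print(s["eef_pos"].round(1),s["ft_force"].round(1))
cv2.imwrite("pics/t4.png",cv2.resize(c["img"][170:265,190:350],None,fx=4,fy=4))
for x in(226,227,228,229):print(x,c["img"][203:225,x].mean(1).astype(int).tolist())
a=.0
X0=np.array([564.4,51.1]);P=np.array([529,-93.])
for a in(.2,.24,.26,.28):
    k=np.array([[np.cos(a),-np.sin(a)],[np.sin(a),np.cos(a)]]);print(a,proj(c,np.r_[P+k@(X0-P),180]).round(1))
E
```

```text
[549.3   4.  161.6] [10.   9.3 -3.2]
226 [77, 66, 60, 60, 65, 74, 77, 80, 79, 88, 117, 145, 149, 137, 142, 163, 190, 216, 232, 245, 251, 249]
227 [78, 67, 61, 61, 65, 71, 79, 79, 79, 89, 117, 146, 149, 137, 139, 159, 184, 209, 226, 239, 245, 244]
228 [79, 71, 68, 67, 69, 72, 78, 78, 79, 89, 117, 145, 151, 139, 136, 151, 175, 198, 217, 228, 235, 235]
229 [82, 82, 88, 90, 88, 78, 78, 79, 79, 88, 118, 147, 153, 144, 137, 144, 163, 187, 210, 226, 235, 232]
0.2 [227.2 214.3]
0.24 [227.  217.8]
0.26 [227.  219.6]
0.28 [227.  221.4]
```

View pics/t4.png

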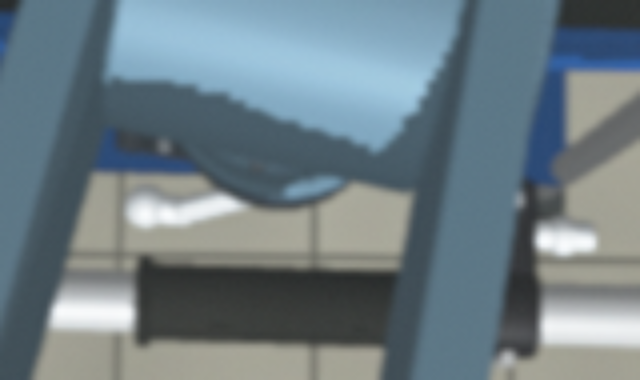

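The ball is now at (226.5,222), where 0.28 rad predicts (227,221.4). The force is also rising steeply, so the lever is on its stop, clear of the grip. I'll press a touch more and hold for about 2.3 s.

Request:
move_arm(rows=[{"x": -0.001, "y": 0, "z": 0, "turn": 0, "hand": -1}, {"x": -0.001, "y": 0, "z": 0, "turn": 0, "hand": -1}, {"x": -0.001, "y": 0, "z": 0, "turn": 0, "hand": -1}, {"x": -0.001, "y": 0, "z": 0, "turn": 0, "hand": -1}, {"x": -0.001, "y": 0, "z": 0, "turn": 0, "hand": -1}, {"x": -0.001, "y": 0, "z": 0, "turn": 0, "hand": -1}, {"x": -0.001, "y": 0, "z": 0, "turn": 0, "hand": -1}, {"x": -0.001, "y": 0, "z": 0, "turn": 0, "hand": -1}, {"x": -0.001, "y": 0, "z": 0, "turn": 0, "hand": -1}, {"x": -0.001, "y": 0, "z": 0, "turn": 0, "hand": -1}, {"x": -0.001, "y": 0, "z": 0, "turn": 0, "hand": -1}, {"x": -0.001, "y": 0, "z": 0, "turn": 0, "hand": -1}, {"x": -0.001, "y": 0, "z": 0, "turn": 0, "hand": -1}, {"x": -0.001, "y": 0, "z": 0, "turn": 0, "hand": -1}, {"x": -0.001, "y": 0, "z": 0, "turn": 0, "hand": -1}, {"x": -0.001, "y": 0, "z": 0, "turn": 0, "hand": -1}])

```text
t: 7.43
eef_pos: [549.0, 4.0, 161.6]
orientation: [-179.9, -0.3, -1.2]
ft_force: [12.3, 8.2, -5.7]
opening: -0.0
finger_force: 7.3
```

Request:
move_arm(rows=[{"x": 0, "y": 0, "z": 0, "turn": 0, "hand": -1}, {"x": 0, "y": 0, "z": 0, "turn": 0, "hand": -1}, {"x": 0, "y": 0, "z": 0, "turn": 0, "hand": -1}, {"x": 0, "y": 0, "z": 0, "turn": 0, "hand": -1}, {"x": 0, "y": 0, "z": 0, "turn": 0, "hand": -1}, {"x": 0, "y": 0, "z": 0, "turn": 0, "hand": -1}, {"x": 0, "y": 0, "z": 0, "turn": 0, "hand": -1}, {"x": 0, "y": 0, "z": 0, "turn": 0, "hand": -1}, {"x": 0, "y": 0, "z": 0, "turn": 0, "hand": -1}, {"x": 0, "y": 0, "z": 0, "turn": 0, "hand": -1}, {"x": 0, "y": 0, "z": 0, "turn": 0, "hand": -1}, {"x": 0, "y": 0, "z": 0, "turn": 0, "hand": -1}])

```text
t: 8.43
eef_pos: [549.0, 4.0, 161.7]
orientation: [-179.9, -0.3, -1.2]
ft_force: [13.4, 8.2, -6.2]
opening: -0.004
finger_force: 7.3
```

The lever has been held for over 2 s. Now I'll ease it out at about 24 mm/s.

Request:
move_arm(rows=[{"x": 0.001, "y": 0, "z": 0, "turn": 0, "hand": -1}, {"x": 0.002, "y": 0, "z": 0, "turn": 0, "hand": -1}, {"x": 0.004, "y": 0, "z": 0, "turn": 0, "hand": -1}, {"x": 0.006, "y": 0, "z": 0, "turn": 0, "hand": -1}, {"x": 0.008, "y": 0, "z": 0, "turn": 0, "hand": -1}, {"x": 0.01, "y": 0, "z": 0, "turn": 0, "hand": -1}, {"x": 0.012, "y": 0, "z": 0, "turn": 0, "hand": -1}, {"x": 0.014, "y": 0, "z": 0, "turn": 0, "hand": -1}, {"x": 0.016, "y": 0, "z": 0, "turn": 0, "hand": -1}, {"x": 0.018, "y": 0, "z": 0, "turn": 0, "hand": -1}, {"x": 0.02, "y": 0, "z": 0, "turn": 0, "hand": -1}, {"x": 0.022, "y": 0, "z": 0, "turn": 0, "hand": -1}, {"x": 0.024, "y": 0, "z": 0, "turn": 0, "hand": -1}, {"x": 0.026, "y": 0, "z": 0, "turn": 0, "hand": -1}, {"x": 0.028, "y": 0, "z": 0, "turn": 0, "hand": -1}, {"x": 0.03, "y": 0, "z": 0, "turn": 0, "hand": -1}, {"x": 0.032, "y": 0, "z": 0, "turn": 0, "hand": -1}, {"x": 0.034, "y": 0, "z": 0, "turn": 0, "hand": -1}, {"x": 0.036, "y": 0, "z": 0, "turn": 0, "hand": -1}, {"x": 0.038, "y": 0, "z": 0, "turn": 0, "hand": -1}])

```text
t: 10.1
eef_pos: [584.6, 1.9, 161.2]
orientation: [-180.0, 0.0, -1.2]
ft_force: [0.7, 0.3, -0.8]
opening: 0.001
finger_force: 0.0
```

Request:
move_arm(rows=[{"x": 0.003, "y": 0, "z": 0, "turn": 0, "hand": -1}, {"x": 0.006, "y": 0, "z": 0, "turn": 0, "hand": -1}, {"x": 0.009, "y": 0, "z": 0, "turn": 0, "hand": -1}, {"x": 0.01, "y": 0, "z": 0, "turn": 0, "hand": -1}, {"x": 0.01, "y": 0, "z": -0.02, "turn": 0, "hand": -1}, {"x": 0.01, "y": 0, "z": -0.05, "turn": 0, "hand": -1}, {"x": 0.01, "y": 0, "z": -0.08, "turn": 0, "hand": -1}, {"x": 0.01, "y": 0, "z": -0.11, "turn": 0, "hand": -1}, {"x": 0.01, "y": 0, "z": -0.14, "turn": 0, "hand": -1}, {"x": 0.01, "y": 0, "z": -0.16, "turn": 0, "hand": -1}, {"x": 0.01, "y": 0, "z": -0.16, "turn": 0, "hand": -1}, {"x": 0.01, "y": 0, "z": -0.16, "turn": 0, "hand": -1}])

```text
t: 11.1
eef_pos: [595.3, 1.4, 322.8]
orientation: [180.0, -0.2, -1.2]
ft_force: [0.4, 0.5, -0.4]
opening: 0.003
finger_force: 0.0
```

```bash
python3 - <<'E'
from h import *
s=r.observe();c=r.get_image("wrist");print(s["eef_pos"].round(1),s["ft_force"].round(1),s["t"],s["qvel"].round(2))
cv2.imwrite("pics/w5.png",c["img"])
E
```

```text
[595.3   1.4 322.8] [ 0.4  0.5 -0.4] 11.1 [ 0.07  1.77  3.14 -0.05 -0.52  0.01]
```

View pics/w5.png

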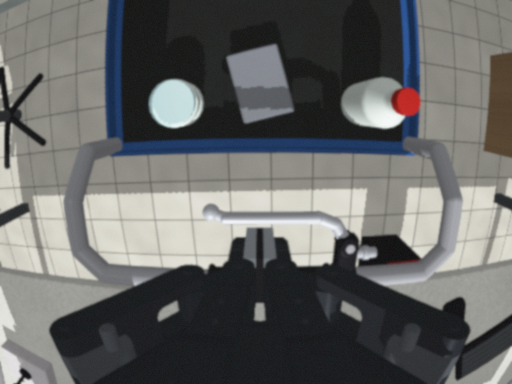

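The lever is back out: the ball is at (212,213) and the blade lies parallel to the bar as at the start. The bottle, box and dishes are unmoved and the hand is clear.

```bash
python3 -c "
from plant import r
print(r.hand_in())"
```

```text
the job is handed in; nothing more can be done
None
```

The brake lever was pressed to its stop, held there for over 2 s clear of the bar, then eased fully out; the hand is clear, the things on the deck stand where they were, and the job is handed in (no verdict was returned).

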